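# Fetch the amber lens from behind the desk clutter

### The arm

A 6-joint arm with a two-finger parallel gripper is mounted at the origin on the work surface. World frame = base frame: x ahead of the robot, y to its left, z up, the work surface at z = 0. Lengths are in m, angles in rad, forces in N, time in s.
With the tool pointing down it reaches from about 0.35 to 0.85 m from the base axis. Payload 8.1 kg.
Tool frame: the origin (TCP) lies at the very end of the fingers, on their centre line; the grasp point (between the pads) lies robot.tcp_to_grasp behind it (robot.tcp_to_grasp is the distance from the TCP to the grasp point, in m); z points along the fingers, y is the line along which they close (so a half turn about z gives the same grasp; the last joint's range is limited). The gripper opens to 93 mm and grips with 3 to 60 N. Pads are 15 mm wide; open, the fingers measure 128 mm over their backs; the gripper's body (75 mm by 188 mm) begins 65 mm behind the grasp point.
Start: joints at [-1.364, 0.13, 1.488, -0, 1.523, -0.085], TCP at [0.173, -0.575, 0.219] pointing down, gripper open.
Joint ranges: [-2.96, 2.96], [-0.89, 2.26], [0.02, 2.5], [-1.34, 4.48], [0, 2.73], [-2.66, 2.66]. Speed limits (rad/s): [2.39, 2.39, 2.79, 3.14, 3.14, 3.14].

### API

Orientations are given as a rotation vector (axis times angle).
In Python, from plant import robot gives the robot as it stands. The module is installed in compiled form; this text tells all that it offers.
- The arm moves only by the shell command python3 -m pendant 'ROWS' [FORCE]. ROWS is JSON, a list that holds one entry, the list of rows, each a list of 5 numbers: the opening, from 0 (shut) to 1 (fully open), then the shift along the tool's x, y, z in cm, then the turn about the tool's z in degrees. In form: [[[fingers, x, y, z, roll], ...]]. A call has 1 to 8 rows; each row shifts and turns the commanded pose from where the row before left it, along the tool's axes as they then stand; what a row does not reach is not made up. A row lasts 1/10 s, in which the tool goes at most 50 mm and 8.59 degrees, less where a joint would pass 70% of its speed; a pose out of reach is approached as far as the arm can. A call is refused whole if a number of a shift passes 5 or a number of a turn 8.59, either way. A call with a gripper value outside its range is refused whole. The fingers move at their own pace and stop on an object; FORCE is the grip in N (left out, the last holds). Time passes only in rows, so rows that do not move let the fingers close. It gives the time, the measured TCP pose, the force, the opening and the grip force at its end, in the units of the state.
- robot.read_state(): the state, without advancing time (a new reading comes with each control period).
- robot.read_camera(name): name is "scene" or "top" or "wrist"; returns a dict with "img" (400x640x3 uint8, blue, green, red), "K" (3x3 intrinsics, pixels), "k1" (the pictures are not rectified: a ray, as slopes to the right and down, at radius r is drawn at 1 + k1 r^2 times it, then the intrinsics apply), "pose" (4x4, takes a point from camera to world coordinates). Camera axes: x right, y up, looking along -z (the intrinsics and any distortion apply to the point x, -y, -z); pixel columns grow to the right and rows downward; lengths in m; the calibration is good to about 2 mm. A picture is of the moment at which its call begins. There is no depth.
- robot.close_job(): hands the job in; it is judged then, once.
The state is a dict: "t": time; "q": joint angles; "dq": joint speeds; "joint_torque": joint torques, N m; "tool_pos": TCP position; "orientation": TCP orientation; "force": force on the tool from outside, world axes, zero at the start; "wrist_torque": the same for the moment, N m; "opening": finger opening in m; "gripper_force": force on a finger pad.
Only numpy, scipy, OpenCV 4.12 (cv2) and the standard library are available. Lean on these libraries where they do the work, as an engineer would, in place of code of your own. Each camera call takes 0.05 s, during which the arm holds its last target. There are 200 camera calls.

### The job

The amber lens is boxed in against the latched cabinet by the pencil tumbler, the blue flask and the red torch: first move all three onto the black side mat and stand them there, then take the lens and set it gently, flat, into the round recess of the cue lamp. Only then put the three back, each upright and centred on its own pad (tumbler on yellow, flask on blue, torch on red), leaving the lens in the lamp. Never let any of the three fall over, and leave the pointer stick alone.

Things in the scene. Friction and masses are not known exactly. Their poses are not given: they have to be found in the camera images.
- lens: Amber glass lens: a flat round disc, 50 mm diameter, straight side 24 mm high, top very slightly domed to 27.5 mm, 0.11 kg. Lies flat on the desk at the start. Origin: centre of its underside, z up.
- tumbler: Pewter-coloured tumbler with pencils fixed in it, one rigid piece: round, 49 mm diameter at the foot widening to 54 mm at the rim, rim 90 mm high, pencil points up to 112 mm; about 0.25 kg. At the start stands on the yellow pad. Origin: centre of its underside, z up.
- flask: Blue drinking flask, round: straight body 54 mm diameter up to 88 mm, then a shoulder and a black stopper of 36 mm diameter, top at 110 mm; about 0.30 kg. At the start stands on the blue pad. Origin: centre of its underside, z up.
- torch: Red torch standing on its head: head 54 mm diameter up to 30 mm, taper to 44 mm, then a straight handle of 38 mm diameter with black bands up to 104 mm, small rubber button to 108 mm; about 0.22 kg. At the start stands on the red pad. Origin: centre of its underside, z up.
- pad_yellow: Yellow round pad, 66 mm diameter, 2 mm thick, fixed on the desk: the tumbler's place. Origin: centre of its underside (on the desk).
- pad_blue: Blue round pad, 66 mm diameter, 2 mm thick, fixed on the desk: the flask's place. Origin: centre of its underside (on the desk).
- pad_red: Red round pad, 66 mm diameter, 2 mm thick, fixed on the desk: the torch's place. Origin: centre of its underside (on the desk). The three pads lie about 65 mm (centre to centre) from the lens, one to either side and one on the robot's side, shuffled; the fourth side of the lens is closed by an aluminium cabinet, 80 mm high, 220 mm wide and 120 mm deep, fixed, its front about 90 mm from the lens centre (a latch stands 12 mm out of the front).
- cue_lamp: Cue lamp, fixed: grey housing 100 x 100 mm, 30 mm high, with an aluminium ring on top (82 mm outside, 66 mm inside diameter) around a round recess with a white floor; recess floor 34 mm and ring's rim 40 mm above the origin, so the recess is 6 mm deep. The lens goes into it flat with 8 mm to spare all round. Origin: centre of the underside (on the desk), below the recess centre. Left or right of the work at random.
- mat: Black rubber side mat, fixed: 300 mm along its own x, 110 mm along its own y, 3 mm thick, room for the three side by side along x about 95 mm apart. Origin: centre of its underside (on the desk). On the other side from the cue lamp.
- pointer: Bystander: pointer stick, square wooden rod 9 mm thick, 240 mm long along its own x, black rubber tip at the +x end; lies loose on the desk on the robot's side of the pads. Origin: under the middle of its wooden part, on the desk. Leave it alone.
Things that resemble listed ones, but are neither listed nor needed, are in the scene too. Of the things that look like the lens, take the one that is farthest from the robot's base at the start. Several things have the shape of the torch; the one meant has the colours described above.

How it is judged:
By the outcome, as a careful person would: the job done as asked, in the order asked, and still so for the second after the job is handed in, with the robot touching nothing.
It also fails if it takes over 138 s, if anything falls off the work surface, if the arm or the gripper's body presses on something with over 40 N, if the wrist force passes 120 N, or if a joint passes its speed limit or range.

## Working session

There is one attempt and no reset: what is moved stays moved. The work goes in short steps, Python scripts to look and compute and a shell command to move; the robot and the scene stay as the last step left them, time stands still between calls to the robot, and variables do not carry over. Pictures are saved under pics/ and viewed, at most 14 in all, crops included, and the job is handed in when it is done.

```bash
mkdir -p pics
cat > h.py <<'E'
import numpy as np, cv2
from plant import robot
from scipy.spatial.transform import Rotation as R
def cam(n,save=None):
    c=robot.read_camera(n)
    if save: cv2.imwrite('pics/'+save,c['img'])
    return c
def ray(c,u,v):
    K=np.array(c['K']);P=np.array(c['pose'])
    p=cv2.undistortPoints(np.array([[[u,v]]],float),K,np.array([c['k1'],0,0,0.]))[0,0] if c['k1'] else np.array([(u-K[0,2])/K[0,0],(v-K[1,2])/K[1,1]])
    return P[:3,3],P[:3,:3]@np.array([p[0],-p[1],-1.])
def at(c,u,v,z):
    o,d=ray(c,u,v); return o+d*(z-o[2])/d[2]
E
python3 - <<'E'
from h import *
c=cam('top','top1.png');s=cam('scene','scene1.png')
print(c['pose'],c['K'],c['k1'],s['pose'])
st=robot.read_state();print(st,robot.tcp_to_grasp)
E
```

```text
[[ 0.00107366  0.99430946 -0.10652488  0.42644317]
 [-0.99983928  0.00297374  0.01767976  0.02481321]
 [ 0.01789593  0.10648878  0.99415284  0.78017995]
 [ 0.          0.          0.          1.        ]] [[366.80729821   0.         316.07089816]
 [  0.         366.80729821 199.76175934]
 [  0.           0.           1.        ]] -0.06281221824552141 [[-0.33958293 -0.82351537  0.45442916  0.89540092]
 [ 0.94056602 -0.29507732  0.1681218   0.13997874]
 [-0.00435915  0.48451192  0.8747738   0.78349091]
 [ 0.          0.          0.          1.        ]]
{'t': 0.1, 'q': array([-1.36437718e+00,  1.31108400e-01,  1.48915815e+00, -2.31003967e-05,
        1.52298292e+00, -8.53731971e-02]), 'dq': array([ 1.68605848e-03,  1.99595399e-07, -1.73337579e-03,  1.25089455e-04,
        2.83000240e-05, -9.66290985e-04]), 'joint_torque': array([ 1.51825996e-03, -5.61342251e+01, -4.93097413e+01,  7.71041005e-02,
        2.91364803e-02, -3.71625094e-05]), 'tool_pos': array([ 0.17252604, -0.57413296,  0.21768546]), 'orientation': array([-3.10658134e+00, -4.56483553e-01,  1.93490511e-04]), 'force': array([-0.28685715, -0.40768763, -0.40285727]), 'wrist_torque': array([-0.0166464 , -0.02089806, -0.01934547]), 'gripper_force': 0.0, 'opening': 0.09310089649682678} 0.0188
```

View pics/top1.png

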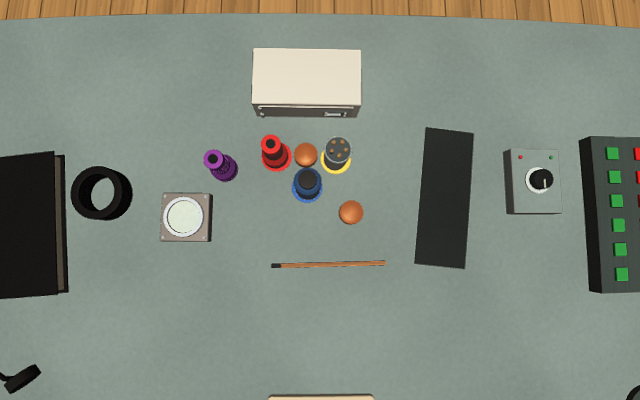

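View pics/scene1.png

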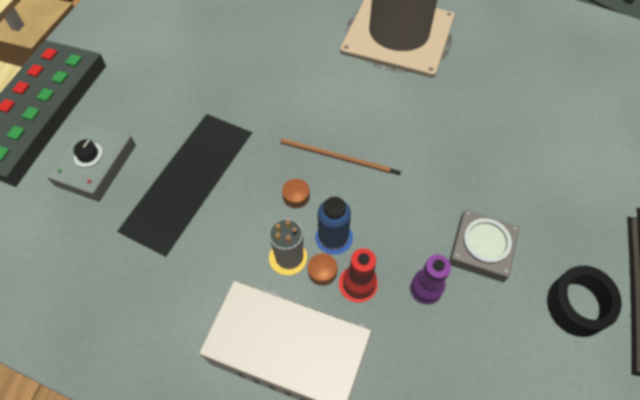

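The top view shows the lens at (306,154) with red torch/pad on the left (276,155), tumbler on yellow (337,155), flask on blue (307,187). The lamp is at (184,217), the mat around (444,198), the pointer near y=265, and the decoy lens at (351,212). The scene view agrees.

```bash
cat >> h.py <<'E'
def blob(c,lo,hi,near=None,rad=60):
    hsv=cv2.cvtColor(c['img'],cv2.COLOR_BGR2HSV); m=cv2.inRange(hsv,np.array(lo),np.array(hi))
    if near is not None:
        k=np.zeros_like(m); cv2.circle(k,tuple(map(int,near)),rad,255,-1); m&=k
    cs,_=cv2.findContours(m,cv2.RETR_EXTERNAL,cv2.CHAIN_APPROX_NONE)
    return sorted(cs,key=cv2.contourArea)[::-1]
def ctr(b): return cv2.minEnclosingCircle(b)
E
python3 - <<'E'
from h import *
for n,g in (('top',dict(y=(337,155),b=(307,187),r=(276,155),l=(306,154))),('scene',dict(y=(288,250),b=(334,230),r=(358,280),l=(322,268)))):
    c=cam(n)
    for k,lo,hi,z in (('y',(22,120,120),(35,255,255),.002),('b',(100,120,60),(125,255,255),.002),('r',(0,200,120),(5,255,255),.002),('l',(6,120,90),(17,255,255),.024)):
        bs=blob(c,lo,hi,g[k],45 if k!='l' else 20)
        if not bs: print(n,k,'none'); continue
        pts=np.vstack(bs[:3]) if k in 'yr' else bs[0]
        # world footprint
        w=np.array([at(c,*p[0],z)[:2] for p in pts],np.float32)
        print(n,k,[cv2.contourArea(b) for b in bs[:3]],cv2.boundingRect(pts),cv2.minEnclosingCircle(w))
    if n=='top':
        for nm,u,v,z in (('lamp',183,217,.034),('flasktop',307,178,.11),('tumtop',337.5,147,.1),('torchtop',269,141,.104)): print(nm,at(c,u,v,z))
        for u,v in ((426,128),(473,133),(464,268),(415,263)): print('mat',at(c,u,v,.003)[:2])
    h=c['img']
c=cam('top');cv2.imwrite('pics/z.png',cv2.resize(c['img'][110:280,150:480],None,fx=2.4,fy=2.4,interpolation=cv2.INTER_CUBIC))
E
```

```text
top y [128.5] (321, 151, 30, 23) ((0.5995874404907227, -0.03062831610441208), 0.032686080783605576)
top b [754.0] (292, 169, 30, 34) ((0.541077196598053, 0.030361590906977654), 0.03646412119269371)
top r [17.5, 2.0, 1.0] (261, 135, 17, 29) ((0.6194248795509338, 0.11265480518341064), 0.03216181695461273)
top l [391.0] (294, 143, 23, 23) ((0.6042028069496155, 0.033951032906770706), 0.02484568953514099)
lamp [0.47021694 0.2830225  0.034     ]
flasktop [0.53867612 0.02971507 0.11      ]
tumtop [ 0.60023489 -0.02788307  0.1       ]
torchtop [0.61016703 0.10175931 0.104     ]
mat [ 0.66976176 -0.23153842]
mat [ 0.66000411 -0.33771245]
mat [ 0.36439254 -0.30449945]
mat [ 0.37575357 -0.19854161]
scene y [217.0] (269, 249, 38, 26) ((0.6008769869804382, -0.03171120211482048), 0.03212757036089897)
scene b [224.5, 138.5] (320, 207, 29, 20) ((0.49374499917030334, 0.015607661567628384), 0.02713812328875065)
scene r none
scene l [620.0] (308, 254, 29, 29) ((0.6077314615249634, 0.03366579860448837), 0.025234993547201157)
```

View pics/z.png

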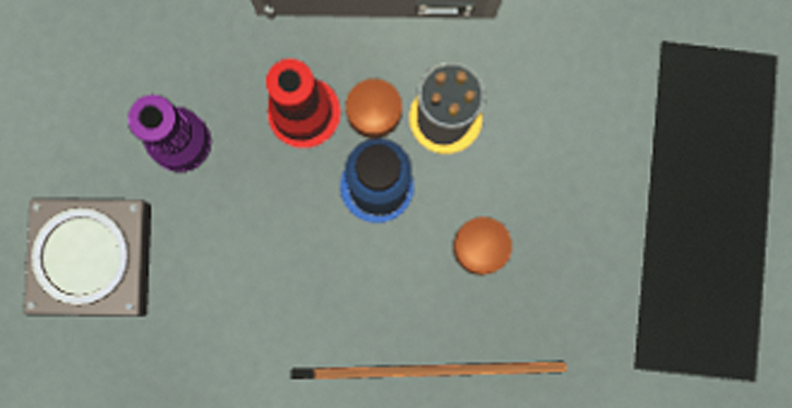

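The crop shows the flask stopper at crop (379,165), torch top (290,82), tumbler rim centre (452,97) and lamp recess (80,256). The fingers can close along world y for everything. I'll align the tool with the world axes and go above the group.

```bash
python3 -m pendant '[[[1,0,0,0,8.36],[1,0,0,0,8.36],[1,2.4,-4.1,-0.5,0],[1,2.4,-4.1,-0.5,0],[1,2.4,-4.1,-0.5,0],[1,2.4,-4.1,-0.5,0],[1,2.4,-4.1,-0.5,0],[1,2.4,-4.1,-0.5,0]]]'
python3 -m pendant '[[[1,2.4,-4.1,-1,0],[1,2.4,-4.1,-1,0],[1,2.4,-4.1,-1,0],[1,2.4,-4.1,-1,0],[1,2.4,-4.1,-1,0],[1,2.4,-4.1,0,0],[1,0,0,0,0],[1,0,0,0,0]]]'
python3 - <<'E'
from h import *
c=cam('wrist','w1.png');st=robot.read_state();print(st['t'],st['tool_pos'],st['orientation'],st['q'][5]);print(c['pose'],c['K'],c['k1'])
E
```

```text
t: 1.05
tool_pos: [0.3172, -0.3269, 0.2489]
orientation: [3.141, -0.001, 0.001]
force: [0.8, -0.8, -0.7]
opening: 0.0932
gripper_force: 0.0
t: 1.85
tool_pos: [0.4608, -0.0816, 0.2984]
orientation: [3.141, 0.005, -0.001]
force: [0.1, 0.1, -1.3]
opening: 0.0927
gripper_force: 0.0
1.9 [ 0.46041031 -0.0826464   0.2984028 ] [ 3.14127461e+00  1.71694025e-03 -1.08000921e-03] 1.2827627925528289
[[ 2.04801046e-03  9.71094069e-01  2.38688323e-01  5.26123235e-01]
 [-9.99997785e-01  1.87292703e-03  9.60321797e-04 -8.06758839e-02]
 [ 4.85516989e-04 -2.38689761e-01  9.71095753e-01  4.65381093e-01]
 [ 0.00000000e+00  0.00000000e+00  0.00000000e+00  1.00000000e+00]] [[318.33556158   0.         323.60954936]
 [  0.         318.33556158 200.46624212]
 [  0.           0.           1.        ]] -0.037925240977072915
```

View pics/w1.png

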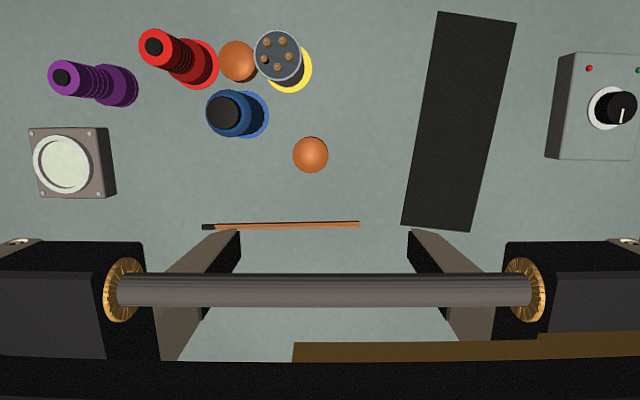

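The wrist view shows everything: stopper top (223,112), torch top (153,47), tumbler rim (278,56), lens (238,61), lamp recess (64,164), mat corners (437,11), (517,25), (470,232), (401,225).

Run:
```python
from h import *
c=cam('wrist'); t=cam('top')
for nm,u,v,z,U,V in (('lamp',64,164,.034,183.3,216.7),('flask',223,112,.11,307.9,178.7),('tum',278,56,.09,337.6,149.6),('torch',153,47,.104,270.8,144.2),('lens',238,61,.02,306,154.5)):
    print(nm,at(c,u,v,z)[:2],at(t,U,V,z)[:2])
for u,v in ((437,11),(517,25),(470,232),(401,225)): print('mat',at(c,u,v,.003)[:2])
for k,lo,hi,z,near in (('y',(22,120,120),(35,255,255),.002,(290,70)),('lamp',(30,10,180),(90,80,255),.034,(64,164)),('l',(6,120,90),(17,255,255),.02,(238,61))):
    b=blob(c,lo,hi,near,45); w=np.array([at(c,*p[0],z)[:2] for p in b[0]],np.float32); print(k,ctr(b[0]),cv2.minEnclosingCircle(w))
```

```text
lamp [0.47208206 0.27959501] [0.47083221 0.28242693]
flask [0.53704271 0.02687656] [0.5373721  0.02804635]
tum [ 0.59725797 -0.03185083] [ 0.59766394 -0.02881901]
torch [0.60513489 0.09951448] [0.60398591 0.09825966]
lens [0.60477391 0.03025211] [0.60404767 0.03268719]
mat [ 0.67094918 -0.23256999]
mat [ 0.65590692 -0.34311317]
mat [ 0.3618155  -0.30857447]
mat [ 0.37344709 -0.20041431]
y ((287.786865234375, 67.43193054199219), 24.667654037475586) ((0.5996385216712952, -0.031729213893413544), 0.032939158380031586)
lamp ((60.56306457519531, 163.59458923339844), 30.813758850097656) ((0.47119781374931335, 0.28632819652557373), 0.04077587276697159)
l ((234.68032836914062, 60.25409698486328), 20.21297264099121) ((0.6054116487503052, 0.03422479331493378), 0.025290826335549355)
```

```bash
python3 -m pendant '[[[1,2.6,-3.7,0,0],[1,2.6,-3.7,0,0],[1,2.5,-3.7,0,0],[1,0,0,4.5,0],[1,0,0,4.5,0],[1,0,0,2,0],[1,0,0,0,0],[1,0,0,0,0]]]'; python3 -c "
from h import *
c=cam('wrist','w2.png')"
```

```text
t: 2.8
tool_pos: [0.5377, 0.0271, 0.1893]
orientation: [3.142, -0.003, 0.0]
force: [-0.5, 0.0, 0.6]
opening: 0.0929
gripper_force: 0.0
```

View pics/w2.png

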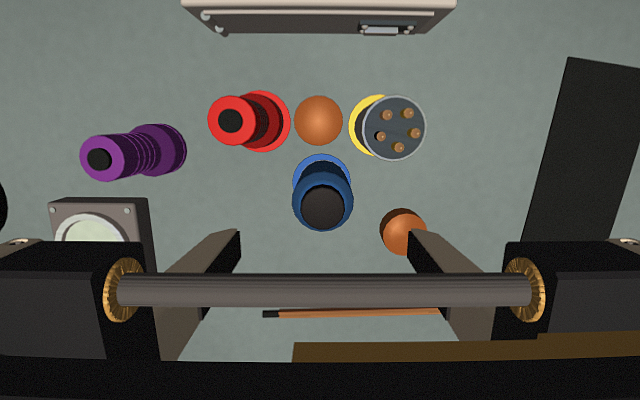

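The view shows the stopper at (322,208) on the finger midline, torch top at (231,120), lens (318,120), rim (393,128).

```bash
python3 - <<'E'
from h import *
c=cam('wrist')
for nm,u,v,z in (('flask',322,208,.11),('tum',393,128,.09),('torch',231,120,.104),('redhead',267,121,.002),('lens',318,120,.02)): print(nm,at(c,u,v,z)[:2])
E
python3 -m pendant '[[[1,0,0,4,0],[1,0,0,4,0],[1,0,0,4,0],[1,0,0,2.6,0],[1,0,0,0,0],[0.4,0,0,0,0],[0.4,0,0,0,0],[0.4,0,0,0,0]]]' 20
python3 -m pendant '[[[0.4,0,0,0,0],[0.4,0,0,0,0],[0.4,0,0,0,0]]]' 20
```

```text
flask [0.53705747 0.02923402]
tum [ 0.59965783 -0.02937101]
torch [0.60637754 0.09968023]
redhead [0.6062363  0.08926992]
lens [0.60685039 0.03347937]
t: 3.7
tool_pos: [0.5398, 0.0282, 0.0454]
orientation: [3.141, -0.0, 0.007]
force: [0.0, -0.7, -0.2]
opening: 0.074
gripper_force: 0.0
t: 4.0
tool_pos: [0.5381, 0.0282, 0.0433]
orientation: [3.141, 0.0, 0.002]
force: [0.0, 0.6, 3.8]
opening: 0.0538
gripper_force: 20.0
```

```bash
python3 -m pendant '[[[0.4,0,0,-3,0],[0.4,0,0,-3,0],[0.4,0,0,-3,0],[0.4,-1.6,4.1,0,0],[0.4,-1.6,4.1,0,0],[0.4,-1.7,4.1,0,0],[0.4,-1.7,4.1,0,0],[0.4,-1.7,4.1,0,0]]]'
python3 -m pendant '[[[0.4,-1.7,4.1,0,0],[0.4,-1.6,4.1,0,0],[0.4,0,0,0,0],[0.4,0,0,4,0],[0.4,0,0,2.5,0],[0.4,0,0,1.5,0],[0.4,0,0,0,0],[0.4,0,0,0,0]]]'
python3 -m pendant '[[[0.4,0,0,0.4,0],[0.4,0,0,0.3,0],[0.4,0,0,0,0],[0.4,0,0,0,0]]]'
```

```text
t: 4.8
tool_pos: [0.4533, -0.1777, 0.1322]
orientation: [-3.141, -0.001, 0.001]
force: [-0.1, 0.4, -2.6]
opening: 0.0535
gripper_force: 20.0
t: 5.6
tool_pos: [0.4216, -0.2581, 0.0526]
orientation: [-3.141, -0.001, 0.001]
force: [0.8, 0.9, -2.0]
opening: 0.0535
gripper_force: 20.0
t: 6.0
tool_pos: [0.4218, -0.2587, 0.0459]
orientation: [3.141, -0.0, 0.001]
force: [-0.4, 0.2, -1.4]
opening: 0.0538
gripper_force: 20.0
```

```bash
python3 -m pendant '[[[0.4,0,0,0.1,0],[0.4,0,0,0,0],[0.4,0,0,0,0]]]';python3 -m pendant '[[[0.4,0,0,0.1,0],[0.4,0,0,0,0],[0.4,0,0,0,0]]]'
```

```text
t: 6.3
tool_pos: [0.4216, -0.2587, 0.0447]
orientation: [3.142, -0.0, 0.0]
force: [-0.5, -0.2, -2.5]
opening: 0.0537
gripper_force: 20.0
t: 6.6
tool_pos: [0.4218, -0.2588, 0.0443]
orientation: [3.141, 0.0, 0.0]
force: [-3.2, 2.5, 5.2]
opening: 0.0539
gripper_force: 20.0
```

```bash
python3 -m pendant '[[[0.8,0,0,0,0],[1,0,0,0,0],[1,0,0,0,0],[1,0,0,-2,0],[1,0,0,-4,0],[1,0,0,-4,0],[1,0,0,-4.5,0],[1,2,-4,0,0]]]'
python3 -m pendant '[[[1,2,-4,0,0],[1,2,-4,0,0],[1,2,-4,0,0],[1,2,-4,0,0],[1,2,-4,0,0],[1,2,-4,0,0],[1,2.2,-4,0,0],[1,2.2,-3.8,0,0]]]'
python3 -m pendant '[[[1,0,0,0,0],[1,0,0,0,0]]]'
python3 -c "
from h import *
c=cam('wrist','w3.png')"
```

```text
t: 7.4
tool_pos: [0.444, -0.2238, 0.1963]
orientation: [3.133, -0.008, 0.015]
force: [2.1, 1.5, -0.9]
opening: 0.0931
gripper_force: 0.0
t: 8.2
tool_pos: [0.6063, 0.1014, 0.1885]
orientation: [-3.142, -0.001, -0.0]
force: [1.3, -0.9, 1.0]
opening: 0.0927
gripper_force: 0.0
t: 8.4
tool_pos: [0.6055, 0.1002, 0.1879]
orientation: [3.141, 0.003, -0.002]
force: [-0.1, -0.4, 0.4]
opening: 0.0928
gripper_force: 0.0
```

View pics/w3.png

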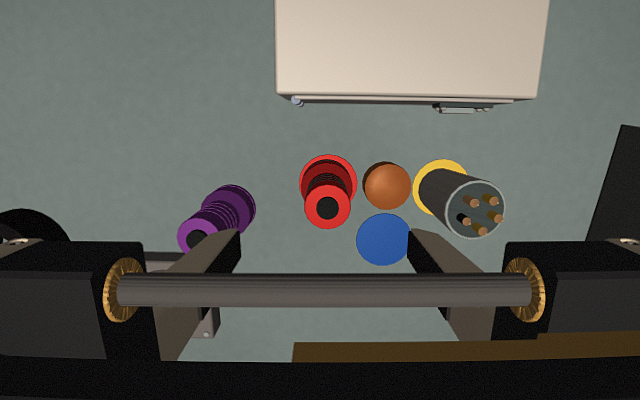

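Torch top is at (327,206), the blue pad is free at (382,239), and the purple decoy top at (197,238) may be near the left finger.

Run:
```python
from h import *
c=cam('wrist')
for nm,u,v,z in (('torch',327,206,.104),('purpletop',197,238,.104),('purplebase',230,205,.002),('lens',387,186,.02)): print(nm,at(c,u,v,z)[:2])
for k,lo,hi,near in (('blue',(100,120,60),(125,255,255),(382,239)),):
    b=blob(c,lo,hi,near,45); w=np.array([at(c,*p[0],.002)[:2] for p in b[0]],np.float32); print(k,ctr(b[0]),cv2.minEnclosingCircle(w))
```

```text
torch [0.60431767 0.09711736]
purpletop [0.57649095 0.20648853]
purplebase [0.57856579 0.20743625]
lens [0.60425237 0.03174566]
blue ((381.9715576171875, 238.26422119140625), 27.628084182739258) ((0.5366989374160767, 0.030433308333158493), 0.032885730266571045)
```

```bash
python3 -m pendant '[[[1,0,0.2,0,0],[1,0,0,4,0],[1,0,0,4,0],[1,0,0,4,0],[1,0,0,1,0],[1,0,0,0,0],[0.2,0,0,0,0],[0.2,0,0,0,0]]]' 20
python3 -m pendant '[[[0.2,0,0,0,0],[0.2,0,0,0,0],[0.2,0,0,0,0],[0.2,0,0,0,0],[0.2,0,0,0,0]]]' 20
```

```text
t: 9.3
tool_pos: [0.6078, 0.0973, 0.0619]
orientation: [-3.141, 0.001, -0.007]
force: [-0.3, -0.0, 0.3]
opening: 0.0809
gripper_force: 0.0
t: 9.8
tool_pos: [0.6056, 0.0974, 0.0586]
orientation: [-3.142, 0.0, 0.0]
force: [-0.5, 0.2, -0.3]
opening: 0.0418
gripper_force: 0.0
```

```bash
python3 -m pendant '[[[0.2,0,0,0,0],[0.2,0,0,0,0],[0.2,0,0,0,0]]]' 20
python3 -m pendant '[[[0.2,0,0,-2,0],[0.2,0,0,-4,0],[0.2,0,0,-4,0],[0.2,0,0,-4,0],[0.2,-1.1,4.6,0,0],[0.2,-1.1,4.6,0,0],[0.2,-1.1,4.6,0,0],[0.2,-1.1,4.6,0,0]]]'
python3 -m pendant '[[[0.2,-1.1,4.6,0,0],[0.2,-1.1,4.6,0,0],[0.2,-1.1,4.6,0,0],[0.2,-1.2,4.5,0,0],[0.2,0,0,0,0],[0.2,0,0,4,0],[0.2,0,0,4,0],[0.2,0,0,3,0]]]'
python3 -m pendant '[[[0.2,0,0,1.8,0],[0.2,0,0,0.7,0],[0.2,0,0,0,0],[0.2,0,0,0,0],[0.2,0,0,0,0]]]'
```

```text
t: 10.1
tool_pos: [0.6056, 0.0974, 0.0585]
orientation: [-3.142, 0.0, 0.0]
force: [-0.0, 1.3, -0.5]
opening: 0.0376
gripper_force: 20.0
t: 10.9
tool_pos: [0.5607, -0.0881, 0.1983]
orientation: [-3.142, -0.001, 0.001]
force: [1.0, -0.0, -2.4]
opening: 0.0379
gripper_force: 20.0
t: 11.7
tool_pos: [0.5155, -0.2685, 0.0857]
orientation: [-3.14, 0.0, 0.004]
force: [0.4, -0.2, -3.3]
opening: 0.0374
gripper_force: 20.0
t: 12.2
tool_pos: [0.5178, -0.2703, 0.0655]
orientation: [3.14, 0.0, 0.004]
force: [0.4, 0.2, -2.4]
opening: 0.0378
gripper_force: 20.0
```

```bash
python3 -m pendant '[[[0.2,0,0,0.4,0],[0.2,0,0,0,0],[0.2,0,0,0,0]]]';python3 -m pendant '[[[0.2,0,0,0.1,0],[0.2,0,0,0,0],[0.2,0,0,0,0]]]';python3 -m pendant '[[[0.2,0,0,0.1,0],[0.2,0,0,0,0],[0.2,0,0,0,0]]]'
```

```text
t: 12.5
tool_pos: [0.5167, -0.2697, 0.0598]
orientation: [3.142, -0.0, 0.0]
force: [-0.3, -0.1, -1.6]
opening: 0.0376
gripper_force: 20.0
t: 12.8
tool_pos: [0.5169, -0.2698, 0.0595]
orientation: [3.141, -0.0, 0.001]
force: [-2.7, 2.2, 5.2]
opening: 0.0374
gripper_force: 20.0
t: 13.1
tool_pos: [0.5171, -0.2697, 0.0595]
orientation: [3.141, 0.0, 0.001]
force: [-6.1, 5.6, 13.3]
opening: 0.0375
gripper_force: 20.0
```

```bash
python3 -m pendant '[[[0.2,0,0,-0.1,0],[0.5,0,0,0,0],[1,0,0,0,0],[1,0,0,0,0],[1,0,0,-1.5,0],[1,0,0,-4,0],[1,0,0,-4,0],[1,0,0,-4,0]]]'
python3 -m pendant '[[[1,1.3,-4,0,0],[1,1.3,-4,0,0],[1,1.4,-4,0,0],[1,1.4,-4,0,0],[1,1.4,-4,0,0],[1,1.4,-4,0,0],[1,0,0,0,0],[1,0,0,0,0]]]'
python3 -c "
from h import *
c=cam('wrist','w4.png');cam('top','top2.png')"
```

```text
t: 13.9
tool_pos: [0.5165, -0.2696, 0.1962]
orientation: [3.141, -0.0, 0.001]
force: [0.9, 0.5, -0.2]
opening: 0.0889
gripper_force: 0.0
t: 14.7
tool_pos: [0.5989, -0.0288, 0.1945]
orientation: [3.141, 0.004, 0.001]
force: [-0.1, 0.4, 0.4]
opening: 0.0933
gripper_force: 0.0
```

View pics/w4.png

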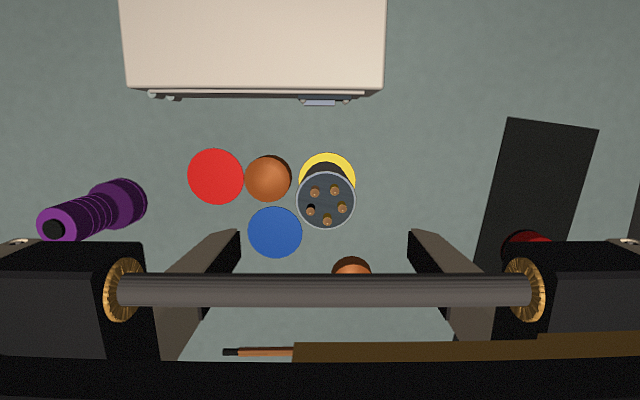

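Tumbler rim is at (326,200); red pad (216,176), blue pad (275,232), yellow (327,180), lens (268,178).

```bash
python3 - <<'E'
from h import *
c=cam('wrist')
print(at(c,326,200,.09)[:2])
for k,lo,hi,near,z,r in (('blue',(100,120,60),(125,255,255),(275,232),.002,35),('red',(0,180,80),(5,255,255),(216,176),.002,40),('lens',(6,100,60),(17,255,255),(268,178),.02,28)):
    b=blob(c,lo,hi,near,r); w=np.array([at(c,*p[0],z)[:2] for p in b[0]],np.float32); print(k,ctr(b[0]),cv2.minEnclosingCircle(w))
E
python3 -m pendant '[[[1,0,0,4.5,0],[1,0,0,4.5,0],[1,0,0,4,0],[1,0,0,1.9,0],[1,0,0,0,0],[1,0,0,0,0],[0.4,0,0,0,0],[0.4,0,0,0,0]]]' 20
python3 -m pendant '[[[0.4,0,0,0,0],[0.4,0,0,0,0],[0.4,0,0,0,0],[0.4,0,0,0,0],[0.4,0,0,0,0]]]' 20
```

```text
[ 0.59775385 -0.03199073]
blue ((272.81146240234375, 232.15573120117188), 27.387332916259766) ((0.5368891954421997, 0.030592473223805428), 0.03276650607585907)
red ((213.36363220214844, 175.9545440673828), 28.867319107055664) ((0.6041483283042908, 0.09645681083202362), 0.03261435404419899)
lens ((265.425537109375, 178.0), 23.764680862426758) ((0.6039440631866455, 0.03341476246714592), 0.02589479461312294)
t: 15.65
tool_pos: [0.6003, -0.0301, 0.047]
orientation: [3.141, -0.001, 0.006]
force: [-0.3, 0.2, 0.1]
opening: 0.0815
gripper_force: 0.0
t: 16.15
tool_pos: [0.5988, -0.0297, 0.0448]
orientation: [3.141, 0.0, 0.0]
force: [-0.2, 0.0, 1.8]
opening: 0.0529
gripper_force: 20.0
```

```bash
python3 -m pendant '[[[0.4,0,0,-3,0],[0.4,0,0,-3,0],[0.4,0,0,-3,0],[0.4,0.2,4.2,0,0],[0.4,0.2,4.2,0,0],[0.4,0.2,4.2,0,0],[0.4,0.2,4.2,0,0],[0.4,0.2,4.2,0,0]]]'
python3 -m pendant '[[[0.4,0.2,4.1,0,0],[0.4,0,0,0,0],[0.4,0,0,3.5,0],[0.4,0,0,3,0],[0.4,0,0,1.5,0],[0.4,0,0,0.6,0],[0.4,0,0,0,0],[0.4,0,0,0,0]]]'
python3 -m pendant '[[[0.4,0,0,0.2,0],[0.4,0,0,0,0],[0.4,0,0,0,0]]]'
python3 -m pendant '[[[0.4,0,0,0.1,0],[0.4,0,0,0,0],[0.4,0,0,0,0]]]'
```

```text
t: 16.95
tool_pos: [0.608, -0.241, 0.1338]
orientation: [-3.141, -0.0, 0.002]
force: [0.8, 0.1, -2.1]
opening: 0.0529
gripper_force: 20.0
t: 17.75
tool_pos: [0.6117, -0.2809, 0.0503]
orientation: [3.14, 0.001, 0.003]
force: [-0.6, 0.3, -2.0]
opening: 0.0532
gripper_force: 20.0
t: 18.05
tool_pos: [0.6109, -0.2808, 0.0472]
orientation: [3.141, 0.0, 0.001]
force: [0.1, 0.4, -1.8]
opening: 0.053
gripper_force: 20.0
t: 18.35
tool_pos: [0.6108, -0.2808, 0.0459]
orientation: [3.141, -0.0, 0.0]
force: [-1.0, 0.8, -1.6]
opening: 0.0531
gripper_force: 20.0
```

```bash
python3 -m pendant '[[[0.4,0,0,0.1,0],[0.4,0,0,0,0],[0.4,0,0,0,0]]]'
python3 -m pendant '[[[0.7,0,0,0,0],[1,0,0,0,0],[1,0,0,0,0],[1,0,0,0,0],[1,0,0,-2,0],[1,0,0,-4,0],[1,0,0,-4,0],[1,0,0,-4,0]]]'
python3 -m pendant '[[[1,-0.1,-4.5,0,0],[1,-0.1,-4.5,0,0],[1,-0.1,-4.5,0,0],[1,-0.1,-4.5,0,0],[1,-0.1,-4.5,0,0],[1,-0.1,-4.5,0,0],[1,-0.1,-4.4,0,0],[1,0,0,0,0]]]'
python3 -m pendant '[[[1,0,0,4,0],[1,0,0,4,0],[1,0,0,0,0],[1,0,0,0,0]]]'
python3 -c "
from h import *
c=cam('wrist','w5.png');cam('top','top3.png')"
```

```text
t: 18.65
tool_pos: [0.6112, -0.2808, 0.0458]
orientation: [3.141, -0.0, 0.002]
force: [-1.7, 0.9, 5.0]
opening: 0.0526
gripper_force: 20.0
t: 19.45
tool_pos: [0.6103, -0.2805, 0.1858]
orientation: [-3.141, 0.0, 0.001]
force: [1.2, -1.6, 0.2]
opening: 0.0926
gripper_force: 0.0
t: 20.25
tool_pos: [0.6032, 0.0387, 0.1847]
orientation: [-3.14, -0.008, 0.0]
force: [-0.3, -0.6, -0.2]
opening: 0.0931
gripper_force: 0.0
t: 20.65
tool_pos: [0.6029, 0.0328, 0.1044]
orientation: [3.142, -0.001, -0.004]
force: [1.2, -0.7, 1.4]
opening: 0.0929
gripper_force: 0.0
```

View pics/w5.png

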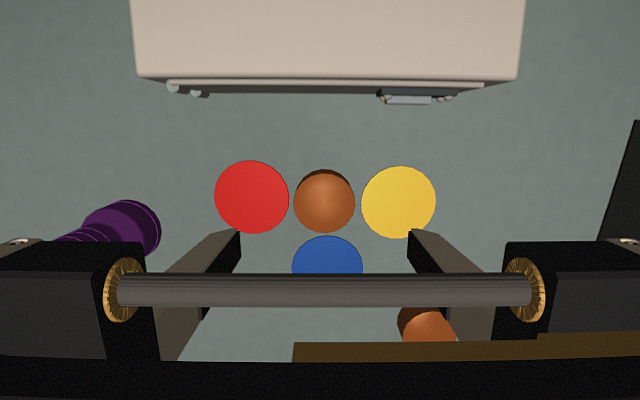

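View pics/top3.png

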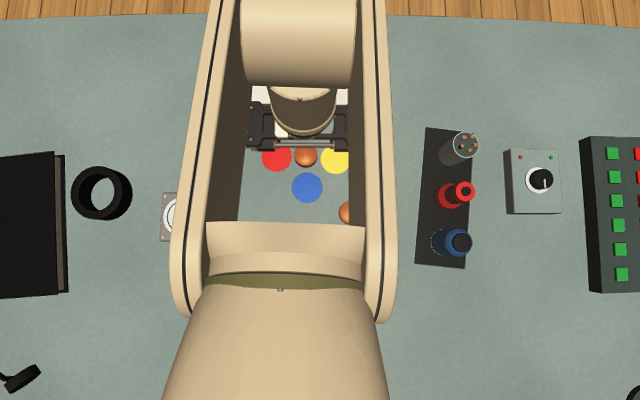

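All three stand on the mat (top view: 466,145; 464,192; 459,242), and the lens lies between the fingers at (324,202).

```bash
python3 - <<'E'
from h import *
c=cam('wrist');print(robot.read_state()['tool_pos'])
for k,lo,hi,near,z,r in (('red',(0,180,80),(5,255,255),(252,197),.002,40),('yellow',(22,100,80),(35,255,255),(398,202),.002,42),('lens',(6,100,50),(17,255,255),(324,202),.02,38)):
    b=blob(c,lo,hi,near,r); w=np.array([at(c,*p[0],z)[:2] for p in b[0]],np.float32); print(k,ctr(b[0]),cv2.minEnclosingCircle(w))
E
python3 -m pendant '[[[1,0.1,0,4,0],[1,0,0,3.5,0],[1,0,0,1.5,0],[1,0,0,0.4,0],[1,0,0,0,0],[1,0,0,0,0]]]'
```

```text
[0.60558459 0.03288505 0.10766277]
red ((252.53614807128906, 199.51806640625), 37.35627365112305) ((0.6042454838752747, 0.0964098647236824), 0.03280233219265938)
yellow ((395.85089111328125, 203.55262756347656), 37.318695068359375) ((0.5992221832275391, -0.031414780765771866), 0.03298785164952278)
lens ((324.24493408203125, 203.52024841308594), 31.60017967224121) ((0.6052669286727905, 0.033144935965538025), 0.026957813650369644)
t: 21.4
tool_pos: [0.6065, 0.0333, 0.0131]
orientation: [3.142, -0.0, 0.006]
force: [0.2, -0.9, 0.6]
opening: 0.093
gripper_force: 0.0
```

```bash
python3 -m pendant '[[[1,0,0,0.3,0],[1,0,0,0,0],[0.4,0,0,0,0],[0.4,0,0,0,0],[0.4,0,0,0,0],[0.4,0,0,0,0],[0.4,0,0,0,0],[0.4,0,0,0,0]]]' 12
python3 -m pendant '[[[0.4,0,0,0,0],[0.4,0,0,0,0]]]'
```

```text
t: 22.2
tool_pos: [0.6046, 0.0333, 0.0076]
orientation: [3.142, 0.0, -0.0]
force: [0.9, -1.7, 0.7]
opening: 0.0496
gripper_force: 1.0
t: 22.4
tool_pos: [0.6046, 0.0333, 0.0076]
orientation: [3.142, -0.0, -0.0]
force: [-0.1, -0.6, 0.0]
opening: 0.0493
gripper_force: 12.0
```

```bash
python3 -m pendant '[[[0.6,0,0,0,0],[0.6,0,0,-0.2,0],[0.6,0,0,0,0],[0.4,0,0,0,0],[0.4,0,0,0,0],[0.4,0,0,0,0],[0.4,0,0,0,0],[0.4,0,0,0,0]]]' 15
python3 -m pendant '[[[0.4,0,0,-2,0],[0.4,0,0,-3,0],[0.4,0,0,-4,0],[0.4,0,0,-4.5,0],[0.4,0,0,-2,0],[0.4,0,0,0,0]]]'
```

```text
t: 23.2
tool_pos: [0.6048, 0.0334, 0.0098]
orientation: [-3.142, 0.0, -0.0]
force: [0.2, -0.3, 1.8]
opening: 0.0493
gripper_force: 15.0
t: 23.8
tool_pos: [0.6072, 0.0333, 0.1692]
orientation: [3.141, -0.0, 0.012]
force: [0.3, -0.2, -0.7]
opening: 0.0493
gripper_force: 15.0
```

```bash
python3 -m pendant '[[[0.4,-2.2,-4.2,0,0],[0.4,-2.2,-4.2,0,0],[0.4,-2.2,-4.2,0,0],[0.4,-2.3,-4.1,0,0],[0.4,-2.3,-4.1,0,0],[0.4,-2.3,-4.1,0,0],[0.4,0,0,0,0],[0.4,0,0,0,0]]]'
python3 - <<'E'
from h import *
c=cam('wrist','w6.png');print(robot.read_state()['tool_pos'])
E
```

```text
t: 24.6
tool_pos: [0.468, 0.2828, 0.1625]
orientation: [3.14, 0.004, -0.004]
force: [1.0, -0.7, -2.3]
opening: 0.0487
gripper_force: 15.0
[0.46880878 0.28185886 0.16280693]
```

View pics/w6.png

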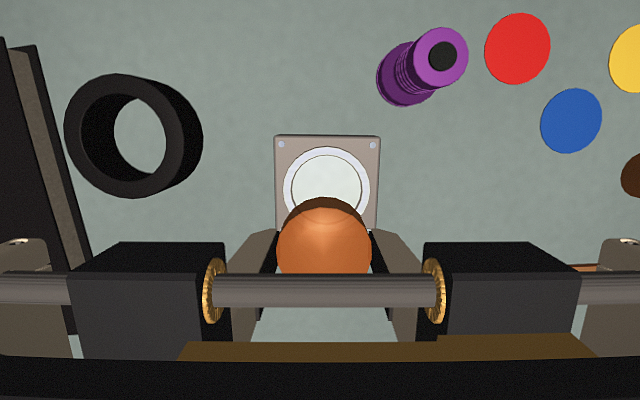

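The ring spans u 283–370, top at row 146; the lens is held at (324,240).

Run:
```python
from h import *
c=cam('wrist');print(robot.read_state()['tool_pos'])
img=c['img'];hsv=cv2.cvtColor(img,cv2.COLOR_BGR2HSV)
m=cv2.inRange(hsv,np.array((0,0,175)),np.array((179,45,255)));m[:140]=0;m[215:]=0;m[:,:278]=0;m[:,376:]=0
p=np.argwhere(m)[:,::-1]; 
q=[tuple(p[p[:,1]==r][[0,-1],0])+(r,) for r in range(150,196,6) if (p[:,1]==r).any()];print(q)
P=[at(c,a,r,.04)[:2] for a,b,r in q for a in (a,b)]+[]
P=np.array([at(c,u,r,.04)[:2] for a,b,r in q for u in (a,b)])
A=np.c_[2*P,np.ones(len(P))];s=np.linalg.lstsq(A,(P**2).sum(1),rcond=None)[0];print(s[:2],np.sqrt(s[2]+s[0]**2+s[1]**2))
```

```text
[0.469378   0.28137767 0.16317147]
[(np.int64(311), np.int64(339), 150), (np.int64(300), np.int64(350), 156), (np.int64(293), np.int64(357), 162), (np.int64(288), np.int64(362), 168), (np.int64(285), np.int64(365), 174), (np.int64(283), np.int64(367), 180), (np.int64(282), np.int64(368), 186), (np.int64(282), np.int64(368), 192)]
[0.47138886 0.28107732] 0.0401974460921254
```

```bash
python3 -m pendant '[[[0.4,0.2,0,3,0],[0.4,0,0,3.5,0],[0.4,0,0,3,0],[0.4,0,0,1.3,0],[0.4,0,0,0.4,0],[0.4,0,0,0,0],[0.4,0,0,0,0],[0.4,0,0,0,0]]]'
python3 -m pendant '[[[0.4,0,0,0.2,0],[0.4,0,0,0,0],[0.4,0,0,0,0]]]'
```

```text
t: 25.5
tool_pos: [0.473, 0.2829, 0.0545]
orientation: [-3.14, 0.0, -0.004]
force: [0.1, -0.7, -0.6]
opening: 0.0491
gripper_force: 15.0
t: 25.8
tool_pos: [0.4717, 0.2825, 0.0508]
orientation: [-3.141, -0.0, -0.0]
force: [0.2, -0.4, -0.9]
opening: 0.0491
gripper_force: 15.0
```

```bash
python3 -m pendant '[[[0.4,0,0.1,0.3,0],[0.4,0,0,0.2,0],[0.4,0,0,0,0],[0.4,0,0,0,0]]]'
python3 -m pendant '[[[0.4,0,0,0.1,0],[0.4,0,0,0,0],[0.4,0,0,0,0]]]'
```

```text
t: 26.2
tool_pos: [0.4715, 0.2813, 0.0454]
orientation: [3.141, -0.0, -0.001]
force: [0.1, 0.9, -1.0]
opening: 0.0492
gripper_force: 15.0
t: 26.5
tool_pos: [0.4717, 0.2814, 0.0447]
orientation: [-3.142, 0.0, -0.0]
force: [-0.1, -0.4, -1.4]
opening: 0.0491
gripper_force: 15.0
```

```bash
python3 -m pendant '[[[0.4,0,0,0.1,0],[0.4,0,0,0,0],[0.4,0,0,0,0],[0.4,0,0,0,0]]]'
```

```text
t: 26.9
tool_pos: [0.4718, 0.2814, 0.0438]
orientation: [-3.141, -0.0, -0.0]
force: [0.8, 0.0, 0.2]
opening: 0.0495
gripper_force: 15.0
```

```bash
python3 -m pendant '[[[0.55,0,0,0,0],[0.6,0,0,0,0],[0.7,0,0,0,0],[1,0,0,0,0],[1,0,0,-1,0],[1,0,0,-4,0],[1,0,0,-4,0],[1,0,0,-4.5,0]]]' 20
python3 -m pendant '[[[1,0,0,0,0]]]'
python3 -c "
from h import *
c=cam('wrist','w7.png')
b=blob(c,(6,100,50),(17,255,255),(326,195),45)
w=np.array([at(c,*p[0],.054)[:2] for p in b[0]],np.float32); print(ctr(b[0]),cv2.minEnclosingCircle(w),robot.read_state()['tool_pos'])
"
```

```text
t: 27.7
tool_pos: [0.4709, 0.281, 0.18]
orientation: [3.141, 0.0, -0.002]
force: [1.2, 1.3, -0.2]
opening: 0.0924
gripper_force: 0.0
t: 27.8
tool_pos: [0.4756, 0.2833, 0.1876]
orientation: [-3.136, -0.0, -0.018]
force: [-0.2, -0.2, -0.1]
opening: 0.0928
gripper_force: 0.0
((326.4028625488281, 196.471435546875), 26.580364227294922) ((0.4722471833229065, 0.28206533193588257), 0.02643473632633686) [0.47430176 0.28265026 0.1841031 ]
```

View pics/w7.png

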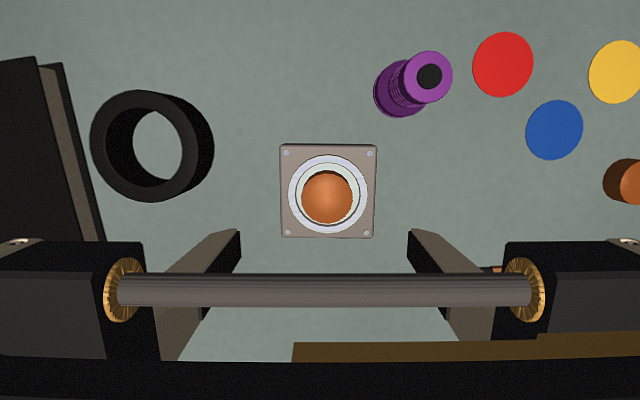

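The lens sits flat in the recess, lens centre (326,196) inside ring centre (327,194). Now the torch goes back.

```bash
python3 -m pendant '[[[1,0.3,4.6,-0.5,0],[1,0.3,4.6,-0.5,0],[1,0.4,4.6,-0.5,0],[1,0.4,4.6,-0.5,0],[1,0.4,4.6,0,0],[1,0.4,4.6,0,0],[1,0.4,4.6,0,0],[1,0.4,4.6,0,0]]]'
python3 -m pendant '[[[1,0.4,4.6,0,0],[1,0.4,4.6,0,0],[1,0.4,4.6,0,0],[1,0.4,4.5,0,0],[1,0,0,0,0],[1,0,0,0,0],[1,0,0,0,0]]]'
```

```text
t: 28.65
tool_pos: [0.5009, -0.0884, 0.1978]
orientation: [-3.141, 0.0, 0.002]
force: [0.9, 0.8, 0.6]
opening: 0.093
gripper_force: 0.0
t: 29.35
tool_pos: [0.5173, -0.2686, 0.1979]
orientation: [-3.14, -0.001, 0.002]
force: [-0.9, 0.2, 0.2]
opening: 0.0933
gripper_force: 0.0
```

```bash
python3 -m pendant '[[[1,0,0.1,4,0],[1,0,0,4,0],[1,0,0,4,0],[1,0,0,1.8,0],[1,0,0,0,0],[1,0,0,0,0],[1,0,0,0,0]]]'
```

```text
t: 30.05
tool_pos: [0.5191, -0.2708, 0.063]
orientation: [3.14, 0.001, 0.005]
force: [0.5, -0.0, 0.2]
opening: 0.0928
gripper_force: 0.0
```

```bash
python3 -m pendant '[[[1,0,0,0,0],[0.2,0,0,0,0],[0.2,0,0,0,0],[0.2,0,0,0,0],[0.2,0,0,0,0],[0.2,0,0,0,0],[0.2,0,0,0,0],[0.2,0,0,0,0]]]' 20
python3 -m pendant '[[[0.2,0,0,0,0],[0.2,0,0,0,0],[0.2,0,0,0,0]]]' 20
```

```text
t: 30.85
tool_pos: [0.5176, -0.2706, 0.0605]
orientation: [-3.141, 0.0, 0.0]
force: [-1.3, 0.8, -0.8]
opening: 0.0414
gripper_force: 0.0
t: 31.15
tool_pos: [0.5176, -0.2705, 0.0605]
orientation: [-3.141, 0.0, 0.0]
force: [0.2, 0.2, -0.7]
opening: 0.0371
gripper_force: 20.0
```

```bash
python3 -m pendant '[[[0.2,0,0,-2,0],[0.2,0,0,-4,0],[0.2,0,0,-4,0],[0.2,0,0,-4,0],[0.2,1.1,-4.6,0,0],[0.2,1.1,-4.6,0,0],[0.2,1.1,-4.6,0,0],[0.2,1.1,-4.6,0,0]]]'
python3 -m pendant '[[[0.2,1.1,-4.6,0,0],[0.2,1.1,-4.6,0,0],[0.2,1.1,-4.6,0,0],[0.2,1.1,-4.6,0,0],[0.2,0,0,0,0],[0.2,0,0,0,0],[0.2,0,0,3,0],[0.2,0,0,4,0]]]'
python3 -m pendant '[[[0.2,0,0,3,0],[0.2,0,0,2,0],[0.2,0,0,1,0],[0.2,0,0,0,0],[0.2,0,0,0,0],[0.2,0,0,0,0]]]'
```

```text
t: 31.95
tool_pos: [0.5615, -0.085, 0.2004]
orientation: [-3.142, 0.001, 0.0]
force: [1.9, -0.2, -2.7]
opening: 0.0376
gripper_force: 20.0
t: 32.75
tool_pos: [0.6079, 0.096, 0.1328]
orientation: [3.141, -0.002, 0.009]
force: [1.0, -0.1, -2.7]
opening: 0.0371
gripper_force: 20.0
t: 33.35
tool_pos: [0.6071, 0.0971, 0.0727]
orientation: [-3.141, 0.001, -0.005]
force: [-0.0, 0.7, -1.7]
opening: 0.0374
gripper_force: 20.0
```

```bash
python3 -m pendant '[[[0.2,0,0,0.7,0],[0.2,0,0,0.3,0],[0.2,0,0,0,0],[0.2,0,0,0,0],[0.2,0,0,0,0]]]'
python3 -m pendant '[[[0.2,0,0,0.1,0],[0.2,0,0,0,0],[0.2,0,0,0,0]]]'
python3 -c "
from h import *
cam('wrist','w8.png')"
```

```text
t: 33.85
tool_pos: [0.6057, 0.0975, 0.0607]
orientation: [-3.142, -0.0, -0.0]
force: [-0.3, -0.4, -2.3]
opening: 0.0376
gripper_force: 20.0
t: 34.15
tool_pos: [0.6056, 0.0974, 0.0596]
orientation: [3.142, 0.0, -0.0]
force: [-0.8, 0.7, -1.8]
opening: 0.0374
gripper_force: 20.0
```

View pics/w8.png

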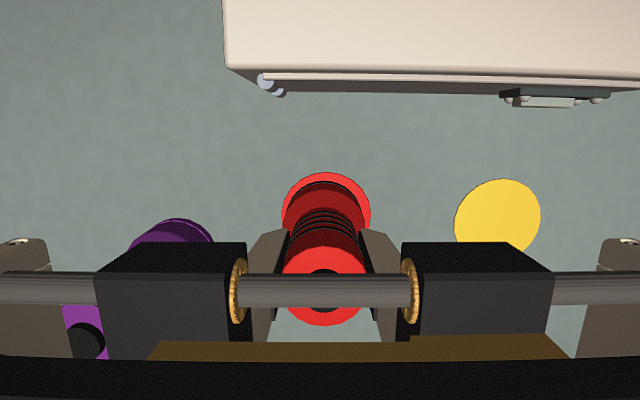

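Torch stands centred on the red pad ((326,205) area, even red margin). Release and fetch the tumbler.

```bash
python3 -m pendant '[[[0.2,0,0,0.1,0],[0.2,0,0,0,0],[0.2,0,0,0,0]]]'
python3 -m pendant '[[[0.5,0,0,0,0],[1,0,0,0,0],[1,0,0,0,0],[1,0,0,0,0],[1,0,0,-1.5,0],[1,0,0,-4,0],[1,0,0,-4,0],[1,0,0,-4,0]]]'
python3 -m pendant '[[[1,0,4.7,0,0],[1,0.1,4.7,0,0],[1,0.1,4.7,0,0],[1,0.1,4.7,0,0],[1,0.1,4.7,0,0],[1,0.1,4.8,0,0],[1,0.1,4.8,0,0],[1,0,4.7,0,0]]]'
python3 -m pendant '[[[1,0,0,0,0],[1,0,0,0,0]]]'
```

```text
t: 34.5
tool_pos: [0.6059, 0.0974, 0.0595]
orientation: [-3.141, 0.0, -0.001]
force: [-3.0, 0.7, 6.4]
opening: 0.0378
gripper_force: 20.0
t: 35.3
tool_pos: [0.6056, 0.0973, 0.1963]
orientation: [-3.141, 0.0, -0.001]
force: [0.3, 0.8, -0.1]
opening: 0.0925
gripper_force: 0.0
t: 36.1
tool_pos: [0.6116, -0.2828, 0.1952]
orientation: [3.141, -0.0, 0.002]
force: [-0.4, 0.3, 0.4]
opening: 0.0927
gripper_force: 0.0
t: 36.3
tool_pos: [0.6114, -0.282, 0.1944]
orientation: [-3.142, 0.004, -0.001]
force: [0.8, 0.1, -0.2]
opening: 0.0929
gripper_force: 0.0
```

```bash
python3 -m pendant '[[[1,0,-0.1,4,0],[1,0,0,4,0],[1,0,0,4,0],[1,0,0,2.8,0],[1,0,0,0,0],[1,0,0,0,0],[1,0,0,0,0],[0.4,0,0,0,0]]]' 20
python3 -m pendant '[[[0.4,0,0,0,0],[0.4,0,0,0,0],[0.4,0,0,0,0],[0.4,0,0,0,0],[0.4,0,0,0,0],[0.4,0,0,0,0]]]'
```

```text
t: 37.1
tool_pos: [0.6135, -0.2803, 0.0489]
orientation: [3.139, 0.001, 0.006]
force: [-0.4, -0.4, 0.7]
opening: 0.089
gripper_force: 0.0
t: 37.7
tool_pos: [0.6116, -0.2798, 0.0457]
orientation: [3.141, -0.0, 0.0]
force: [-0.3, -1.0, 0.6]
opening: 0.053
gripper_force: 20.0
```

```bash
python3 -m pendant '[[[0.4,0,0,-3,0],[0.4,0,0,-3,0],[0.4,0,0,-3,0],[0.4,-0.2,-4.2,0,0],[0.4,-0.2,-4.2,0,0],[0.4,-0.2,-4.2,0,0],[0.4,-0.2,-4.1,0,0],[0.4,-0.2,-4.1,0,0]]]'
python3 -m pendant '[[[0.4,-0.2,-4.1,0,0],[0.4,0,0,0,0],[0.4,0,0,3.5,0],[0.4,0,0,3,0],[0.4,0,0,1.3,0],[0.4,0,0,0.5,0],[0.4,0,0,0,0],[0.4,0,0,0,0]]]'
python3 -m pendant '[[[0.4,0,0,0.3,0],[0.4,0,0,0,0],[0.4,0,0,0,0]]]'
```

```text
t: 38.5
tool_pos: [0.6008, -0.0699, 0.135]
orientation: [-3.141, 0.0, 0.002]
force: [1.6, 0.3, -2.6]
opening: 0.0529
gripper_force: 20.0
t: 39.3
tool_pos: [0.6009, -0.0311, 0.0543]
orientation: [3.141, -0.001, 0.004]
force: [0.1, -0.1, -2.4]
opening: 0.0529
gripper_force: 20.0
t: 39.6
tool_pos: [0.6, -0.0307, 0.0502]
orientation: [3.142, -0.0, 0.001]
force: [-0.2, 0.3, -2.1]
opening: 0.0528
gripper_force: 20.0
```

Contact is expected near 0.0448.

```bash
python3 -m pendant '[[[0.4,0,0,0.4,0],[0.4,0,0,0,0],[0.4,0,0,0,0]]]'
python3 -m pendant '[[[0.4,0,0,0.1,0],[0.4,0,0,0,0],[0.4,0,0,0,0]]]'
```

```text
t: 39.9
tool_pos: [0.5993, -0.0306, 0.0453]
orientation: [-3.141, -0.0, 0.001]
force: [1.0, 0.6, -1.9]
opening: 0.053
gripper_force: 20.0
t: 40.2
tool_pos: [0.5997, -0.0306, 0.0447]
orientation: [3.142, -0.0, 0.0]
force: [0.5, -0.1, -2.2]
opening: 0.0529
gripper_force: 20.0
```

```bash
python3 -m pendant '[[[0.4,0,0,0.1,0],[0.4,0,0,0,0],[0.4,0,0,0,0]]]'
python3 -m pendant '[[[0.6,0,0,0,0],[1,0,0,0,0],[1,0,0,0,0],[1,0,0,0,0],[1,0,0,-2,0],[1,0,0,-4,0],[1,0,0,-4,0],[1,0,0,-4,0]]]'
python3 -m pendant '[[[1,-2.5,3.3,0,0],[1,-2.5,3.3,0,0],[1,-2.6,3.3,0,0],[1,-2.6,3.3,0,0],[1,-2.6,3.2,0,0],[1,-2.5,3.2,0,0],[1,-2.5,3.2,0,0],[1,0,0,0,0]]]'
python3 -m pendant '[[[1,0,0,0,0],[1,0,0,0,0]]]'
```

```text
t: 40.5
tool_pos: [0.6003, -0.0307, 0.0446]
orientation: [3.141, -0.0, 0.002]
force: [-1.9, -0.2, 6.7]
opening: 0.0528
gripper_force: 20.0
t: 41.3
tool_pos: [0.5992, -0.0306, 0.1848]
orientation: [-3.141, 0.0, 0.001]
force: [0.5, -0.8, -0.3]
opening: 0.0928
gripper_force: 0.0
t: 42.1
tool_pos: [0.4191, -0.2619, 0.1836]
orientation: [3.14, -0.007, -0.001]
force: [0.1, 0.2, -0.0]
opening: 0.0928
gripper_force: 0.0
t: 42.3
tool_pos: [0.4222, -0.258, 0.1836]
orientation: [-3.141, -0.001, -0.0]
force: [-0.2, -0.2, 0.4]
opening: 0.0932
gripper_force: 0.0
```

Descend 13.9 cm to 0.0445 and grip.

```bash
python3 -m pendant '[[[1,0,0,4,0],[1,0,0,4,0],[1,0,0,4,0],[1,0,0,1.9,0],[1,0,0,0,0],[1,0,0,0,0],[1,0,0,0,0],[0.4,0,0,0,0]]]' 20
python3 -m pendant '[[[0.4,0,0,0,0],[0.4,0,0,0,0],[0.4,0,0,0,0],[0.4,0,0,0,0],[0.4,0,0,0,0],[0.4,0,0,0,0]]]'
```

```text
t: 43.1
tool_pos: [0.4231, -0.2593, 0.0466]
orientation: [3.14, 0.001, 0.004]
force: [0.1, -0.5, 0.1]
opening: 0.0885
gripper_force: 0.0
t: 43.7
tool_pos: [0.4216, -0.2587, 0.0447]
orientation: [3.141, -0.0, -0.0]
force: [-0.3, 0.1, 1.4]
opening: 0.0543
gripper_force: 20.0
```

```bash
python3 -m pendant '[[[0.4,0,0,-3,0],[0.4,0,0,-3,0],[0.4,0,0,-3,0],[0.4,1.6,-4.1,0,0],[0.4,1.6,-4.1,0,0],[0.4,1.7,-4.1,0,0],[0.4,1.7,-4.1,0,0],[0.4,1.7,-4.1,0,0]]]'
python3 -m pendant '[[[0.4,1.7,-4.1,0,0],[0.4,1.6,-4.2,0,0],[0.4,0,0,0,0],[0.4,0,0,0,0],[0.4,0,0,3.5,0],[0.4,0,0,2.5,0],[0.4,0,0,1.5,0],[0.4,0,0,0,0]]]'
python3 -m pendant '[[[0.4,0,0,0.7,0],[0.4,0,0,0.3,0],[0.4,0,0,0,0],[0.4,0,0,0,0],[0.4,0,0,0,0]]]'
```

```text
t: 44.5
tool_pos: [0.5046, -0.0518, 0.1341]
orientation: [-3.141, 0.0, 0.001]
force: [0.6, -0.5, -2.2]
opening: 0.054
gripper_force: 20.0
t: 45.3
tool_pos: [0.5351, 0.0284, 0.0568]
orientation: [-3.142, 0.002, 0.009]
force: [0.6, 0.2, -3.2]
opening: 0.0537
gripper_force: 20.0
t: 45.8
tool_pos: [0.5381, 0.0294, 0.0503]
orientation: [3.142, 0.0, 0.002]
force: [-0.5, 0.2, -2.8]
opening: 0.0538
gripper_force: 20.0
```

```bash
python3 -m pendant '[[[0.4,0,0,0.5,0],[0.4,0,0,0,0],[0.4,0,0,0,0],[0.4,0,0,0,0]]]'
python3 -m pendant '[[[0.4,0,0,0.1,0],[0.4,0,0,0,0],[0.4,0,0,0,0]]]'
```

```text
t: 46.2
tool_pos: [0.5376, 0.0294, 0.0446]
orientation: [3.142, -0.0, -0.0]
force: [0.3, 0.4, -2.8]
opening: 0.054
gripper_force: 20.0
t: 46.5
tool_pos: [0.5377, 0.0294, 0.0437]
orientation: [3.142, -0.0, 0.0]
force: [0.6, 0.0, -2.3]
opening: 0.0538
gripper_force: 20.0
```

```bash
python3 -m pendant '[[[0.4,0,0,0.1,0],[0.4,0,0,0,0],[0.4,0,0,0,0]]]'
python3 -m pendant '[[[0.6,0,0,0,0],[1,0,0,0,0],[1,0,0,0,0],[1,0,0,0,0],[1,0,0,-2,0],[1,0,0,-4,0],[1,0,0,-4,0],[1,0,0,-4,0]]]'
python3 -m pendant '[[[1,-2,3,0,0],[1,-2.5,4,0,0],[1,-2,4,-2,0],[1,-2,4,-4,0],[1,0,4,-4,0],[1,0,4,0,0],[1,0,4,0,0],[1,0,0,0,0]]]'
python3 - <<'E'
from h import *
c=cam('wrist','w9.png');cv2.imwrite('pics/t9.png',cv2.resize(cam('top')['img'][110:280,150:480],None,fx=2.4,fy=2.4,interpolation=cv2.INTER_CUBIC))
s=cam('scene');cv2.imwrite('pics/s9.png',cv2.resize(s['img'][130:330,220:540],None,fx=2.5,fy=2.5,interpolation=cv2.INTER_CUBIC))
E
```

```text
t: 46.8
tool_pos: [0.5379, 0.0294, 0.0437]
orientation: [3.142, 0.0, 0.001]
force: [-4.2, -0.1, 6.0]
opening: 0.054
gripper_force: 20.0
t: 47.6
tool_pos: [0.5372, 0.0294, 0.1839]
orientation: [-3.142, 0.0, 0.001]
force: [0.1, -0.2, 0.0]
opening: 0.0932
gripper_force: 0.0
t: 48.4
tool_pos: [0.4553, -0.2335, 0.2713]
orientation: [3.14, -0.007, -0.0]
force: [-0.4, 0.7, -0.2]
opening: 0.0929
gripper_force: 0.0
```

View pics/t9.png

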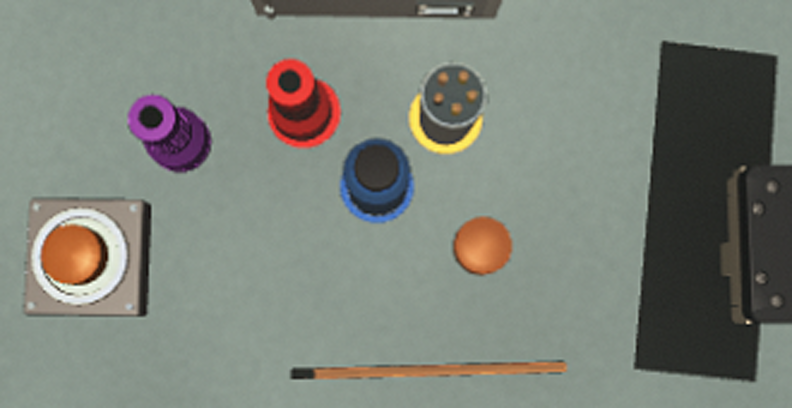

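View pics/s9.png

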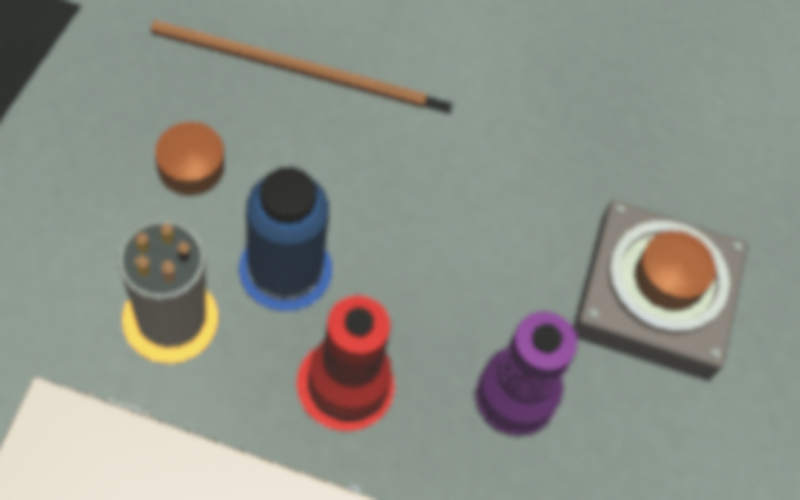

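All three stand upright and centred on their pads, and the lens lies in the lamp's recess (crop (73,254) in the top view). The pointer is where it was. Handing in.

```bash
python3 -c "
from plant import robot
print(robot.close_job())"
```

```text
the job is handed in; nothing more can be done
None
```

The job is handed in at about 48 s: the lens lies flat in the cue lamp, the tumbler, flask and torch stand on their own pads, and the pointer stick was not touched.

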